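# Finish the toasties and hold the sandwich press open

### The job

The toasted sandwiches are done: with the lid of the sandwich press still closed, press the white stop key fully in and let it come up, then press the red power key the same way to switch the press off, without pressing the two grey timer keys. Then take the lid by its front handle, raise it to 45 degrees without letting it drop, and finish while still holding it there so that I can take the sandwiches out; leave the sandwiches and everything else on the worktop where they are.

Things in the scene. Friction and masses are not known exactly. Their poses are not given: they have to be found in the camera images.
- press: The electric sandwich press (fixed): black base 230 mm deep, 300 mm wide, with a brushed-steel lid, lid top 130 mm high when closed. Origin under the centre of the base, on the worktop; x axis from the front (handle, towards the robot) to the back, y to its left, z up; it stands at some yaw. The hinge axis runs along y, 95 mm behind the origin and 90 mm up.
- press_lid (a joint): Opening angle of the lid in rad: 0 closed (level), 0.785 is 45 degrees, 1.8 the stop. The front of the lid goes up and back. Nothing holds the lid up: released below about 90 degrees it falls shut. Lid and handle weigh 0.75 to 1.05 kg, so it takes about 3 to 4.5 N up at the handle to lift it. The hinge is otherwise free.
- press_handle (a point): The lid's handle: round steel bar along the press's y axis, 22 mm thick, 220 mm between its two black arms; origin mid-bar, axes turn with the lid. Closed: 265 mm in front of the hinge axis and 18 mm above it (108 mm above the worktop), 49 mm free between bar and lid. At 45 degrees: 175 mm in front of the hinge axis, 200 mm above it. Pinched from above, it turns between the pads as the lid swings.
- key_stop (a joint): Round spring key, 26 mm across, 8 mm proud of the black panel on top of the lid (it moves with the lid). Pressed down it travels 5 mm, 1.5 N to start, 4 N fully in, and springs back. This is the travel (m, 0 up to 0.005 fully in) of the start/stop key: white with a black square, rightmost of the row of four seen from the robot (90 mm right of the middle, 103 mm behind the bar).
- key_stop_top (a point): Centre of the top face of the white stop key; 142 mm above the worktop with the lid closed and the key up.
- key_power (a joint): Round spring key, 26 mm across, 8 mm proud of the black panel on top of the lid (it moves with the lid). Pressed down it travels 5 mm, 1.5 N to start, 4 N fully in, and springs back. This is the travel (m) of the power key: red with a white ring mark, leftmost of the row (90 mm left of the middle).
- key_power_top (a point): Centre of the top face of the red power key, at the same height.
- key_minus (a joint): Round spring key, 26 mm across, 8 mm proud of the black panel on top of the lid (it moves with the lid). Pressed down it travels 5 mm, 1.5 N to start, 4 N fully in, and springs back. This is the travel (m) of the grey timer key with a minus mark, second from the left (30 mm left of the middle). Not to be pressed.
- key_plus (a joint): Round spring key, 26 mm across, 8 mm proud of the black panel on top of the lid (it moves with the lid). Pressed down it travels 5 mm, 1.5 N to start, 4 N fully in, and springs back. This is the travel (m) of the grey timer key with a plus mark, third from the left (30 mm right of the middle). Not to be pressed.
- toastie_left: Toasted sandwich, 107 mm square, 21 mm thick, 130 g, lying loose on the left half of the press's lower plate, under the lid. Origin under its centre.
- toastie_right: The same on the right half of the lower plate.
- plate: White serving plate, 170 mm across, 20 mm high, on the worktop to the right of the robot. Origin under its centre.
- spatula: Wooden spatula 280 mm long lying on the worktop to the left of the robot. Origin under its middle.
- mug: Blue mug, 80 mm across, 95 mm high, standing beside the press. Origin under its centre.
- chutney_jar: Amber jar with a brass lid, 70 mm across, 100 mm high, standing beside the press. Origin under its centre.
- pepper_mill: Dark wooden pepper mill, 56 mm across, 172 mm high, standing beside the press. Origin under its centre.
- tea_canister: Green canister with a bamboo lid, 104 mm across, 130 mm high, standing beside the press. Origin under its centre.

How it is judged:
On the way, in this order (a step that is already met when the one before it is completed fails the run):
1. the white stop key is pressed in, lid closed, power key up (value of joint key_stop above 0.0035 m and value of joint key_power below 0.001 m and value of joint press_lid below 0.05 rad), for 0.1 s.
2. then, the stop key up again, the red power key is pressed in, lid closed (value of joint key_power above 0.0035 m and value of joint key_stop below 0.001 m and value of joint press_lid below 0.05 rad), for 0.1 s.
3. then the lid is held by its handle at 45 degrees (within about 6) and still (value of joint press_lid between 0.68 and 0.89 rad and velocity of joint press_lid between -0.12 and 0.12 rad/s and contact force between the fingers and press_lid_c3 above 2 N), for 0.5 s.
At the end, for the whole second after the job is handed in: The program finishes while the gripper still holds the lid by its front handle (fingers pressing on the handle with over 2 N), the lid still and at 0.68 to 0.89 rad (39 to 51 degrees); all four keys up; the sandwiches and the other loose things within 30 mm of where they began (all of step 3 and value of joint each of key_stop, key_power, key_minus, key_plus below 0.001 m and distance of each of toastie_left, toastie_right, plate, spatula, mug, chutney_jar, pepper_mill, tea_canister from where it was at the start of the episode below 0.03 m); the arm keeps its last pose, push and grip.
It fails at once if a grey timer key is pressed (value of joint any of key_minus, key_plus above 0.0025 m).
It fails at once if the stop or power key is pressed with the lid open (value of joint press_lid above 0.1 rad and value of joint any of key_stop, key_power above 0.0025 m).
It fails at once if the lid drops (falls back faster than 1.5 rad/s) (velocity of joint press_lid below -1.5 rad/s).
It fails at once if a sandwich or another loose thing is moved by more than 30 mm or knocked over (distance of any of toastie_left, toastie_right, plate, spatula, mug, chutney_jar, pepper_mill, tea_canister from where it was at the start of the episode above 0.03 m or angle between any of toastie_left, toastie_right, plate, spatula, mug, chutney_jar, pepper_mill, tea_canister's own z axis and vertical above 0.5 rad).
It also fails if it takes over 56 s, if anything falls off the work surface, if the arm or the gripper's body presses on something with over 40 N, if the wrist force passes 120 N, or if a joint passes its speed limit or range.

### The arm

A 7-joint arm with a two-finger parallel gripper is mounted at the origin on the work surface. World frame = base frame: x ahead of the robot, y to its left, z up, the work surface at z = 0. Lengths are in m, angles in rad, forces in N, time in s.
With the tool pointing down it reaches from about 0.35 to 0.9 m from the base axis. Payload 8.1 kg.
Tool frame: the origin (TCP) lies at the very end of the fingers, on their centre line; the grasp point (between the pads) lies 19 mm behind it; z points along the fingers, y is the line along which they close (so a half turn about z gives the same grasp; the last joint's range is limited). The gripper opens to 92 mm and grips with 3 to 60 N. Pads are 19 mm wide; open, the fingers measure 130 mm over their backs; the gripper's body (75 mm by 190 mm) begins 47 mm behind the grasp point.
Start: joints at [-1.257, 0.434, 0.025, 1.573, -0.012, 1.134, -0.075], TCP at [0.253, 0.571, 0.227] pointing down, gripper open.
Joint ranges: [-2.62, 2.62], [-0.44, 2.09], [-1.27, 1.32], [0.08, 2.57], [-1.32, 4.46], [0.12, 2], [-2.74, 2.74]. Speed limits (rad/s): [2.22, 2.22, 3.01, 3.01, 3.14, 3.14, 3.14].

### API

Orientations are given as a rotation vector (axis times angle).
In Python, from cell import arm gives the robot as it stands.
- The arm moves only by the tool carry_out, never from a script. Its argument "commands" is a list of rows, each a list of 7 numbers: the opening, from 0 (shut) to 1 (fully open), then the shift along the tool's x, y, z each as a share of 0.025 m, from -1 to 1, then the turn, a rotation vector about the tool's x, y, z each as a share of 0.1 rad, from -1 to 1. A call has 1 to 8 rows; each row shifts and turns the commanded pose from where the row before left it, along the tool's axes as they then stand; what a row does not reach is not made up. A row lasts 1/10 s, in which the tool goes at most 50 mm and 8.59 degrees, less where a joint would pass 70% of its speed; a pose out of reach is approached as far as the arm can. A call with a number of a shift or a turn outside -1 to 1 is refused whole. A call with a gripper value outside its range is refused whole. The fingers move at their own pace and stop on an object; "squeeze" is the grip in N (left out, the last holds). Time passes only in rows, so rows that do not move let the fingers close. It gives the time, the measured TCP pose, the force, the opening and the grip force at its end, in the units of the state.
- arm.observe(): the state, without advancing time (a new reading comes with each control period).
- arm.get_image(name): name is "scene" or "top" or "wrist"; returns a dict with "pixels" (384x512x3 uint8, red, green, blue), "range_z" (384x512 float32, m along the optical axis (not along the pixel's ray), 0 where there is no reading), "mtx" (3x3 intrinsics, pixels), "R" (3x3) and "t" (3): a world point X has camera coordinates R X + t; the wrist camera has in their place "tool_from_camera" (4x4, takes a point from camera to tool coordinates, whose origin is the TCP and whose axes are the flange's). Camera axes: x right, y down, z forward; pixel columns grow to the right and rows downward; lengths in m; the calibration is good to about 2 mm. A picture is of the moment at which its call begins: read the wrist's pose just before it.
- arm.sign_off(): hands the job in; it is judged then, once.
The state is a dict: "clock": time; "joints": joint angles; "dq": joint speeds; "joint_efforts": joint torques, N m; "position": TCP position; "ee_rot": TCP orientation; "force": force on the tool from outside, world axes, zero at the start; "ft_torque": the same for the moment, N m; "width": opening from 0.0 (shut) to 1.0 (fully open); "gripper_force": force on a finger pad.
Only numpy, scipy, OpenCV 4.12 (cv2) and the standard library are available. Lean on these libraries where they do the work, as an engineer would, in place of code of your own. Each camera call takes 0.05 s, during which the arm holds its last target. There are 200 camera calls.

## Working session

There is one attempt and no reset: what is moved stays moved. The work goes in short steps, Python scripts to look and compute and a tool call to move; the robot and the scene stay as the last step left them, time stands still between calls to the robot, and variables do not carry over. Pictures are saved under pics/ and viewed, at most 10 in all, crops included, and the job is handed in when it is done.

Besides the shell and the picture viewer there is one more tool, called after ">>>" as a command line: name --pt "numbers of a row" for each row, then --argument value for the rest. carry_out: Moves the arm, as the interface text tells. Shift numbers are shares of 0.025 m and turn numbers shares of 0.1 rad, none past 1 either way. Its arguments: {"type":"object","properties":{"commands":{"type":"array"},"squeeze":{"type":"number"}},"required":["commands"]}

```bash
mkdir -p pics; python3 - <<'E'
from cell import arm
import cv2,numpy as np
s=arm.observe(); print({k:np.round(v,3).tolist() for k,v in s.items()})
ims=[]
for n in("top","scene"):
    d=arm.get_image(n); np.savez(f"pics/{n}.npz",**{k:v for k,v in d.items() if isinstance(v,(np.ndarray,list))})
    cv2.imwrite(f"pics/{n}0.png",d["pixels"][:,:,::-1]); print(n,np.round(d["mtx"],1).tolist(),np.round(d["R"],3).tolist(),np.round(d["t"],3).tolist())
E
```

```text
{'clock': 0.0, 'joints': [-1.257, 0.435, 0.025, 1.574, -0.012, 1.134, -0.075], 'dq': [-0.0, -0.0, -0.001, 0.0, 0.0, -0.001, -0.001], 'joint_efforts': [0.001, -66.785, 0.986, -31.445, -0.061, 0.043, 0.0], 'position': [0.253, 0.571, 0.226], 'ee_rot': [-0.65, -3.073, 0.003], 'force': [0.85, 0.043, -0.844], 'ft_torque': [0.004, -0.021, 0.0], 'gripper_force': 0.0, 'width': 1.0}
top [[380.0, 0.0, 243.4], [0.0, 380.0, 191.3], [0.0, 0.0, 1.0]] [[-0.013, -1.0, -0.028], [-0.992, 0.016, -0.129], [0.129, 0.026, -0.991]] [0.023, 0.579, 1.547]
scene [[454.1, 0.0, 252.8], [0.0, 454.1, 182.4], [0.0, 0.0, 1.0]] [[-0.755, 0.655, 0.019], [0.408, 0.493, -0.769], [-0.513, -0.572, -0.64]] [0.452, -0.126, 2.222]
```

View pics/top0.png

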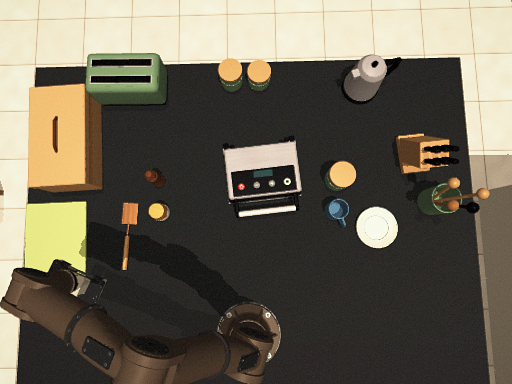

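View pics/scene0.png

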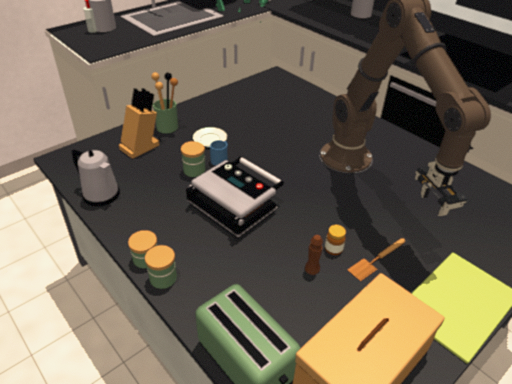

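The top view shows the press with the red key near (241,187), the greys near (256,185) and (272,183), white near (287,181) and the bar near (268,211). The mug (338,208) and canister (342,175) are on the right. The spatula, jar and mill are on the left, well clear.

```bash
cat > h.py <<'E'
import numpy as np,cv2
def load(n): return dict(np.load(f"pics/{n}.npz"))
def ray(d,uv,z):
    r=d["R"].T@np.linalg.inv(d["mtx"])@np.array([uv[0],uv[1],1.]); c=-d["R"].T@d["t"]
    return c+r*(z-c[2])/r[2]
def blobs(m,amin=10):
    n,l,s,c=cv2.connectedComponentsWithStats(m.astype(np.uint8)); return [(s[i,4],c[i],s[i,:4],l==i) for i in range(1,n) if s[i,4]>=amin]
E
python3 - <<'E'
from h import *
d=load("top"); p=d["pixels"]; hsv=cv2.cvtColor(p,cv2.COLOR_RGB2HSV).astype(int)
roi=np.zeros(p.shape[:2],bool); roi[172:200,230:296]=1
H,S,V=hsv[...,0],hsv[...,1],hsv[...,2]
print("red");R=[b for b in blobs(roi&((H<8)|(H>172))&(S>110)&(V>90),4)]
for b in R: print(b[0],b[1],ray(d,b[1],.142))
print("light")
for b in blobs(roi&(S<60)&(V>110),4): print(b[0],b[1],b[2],ray(d,b[1],.142), np.median(d["range_z"][b[3]]))
roi2=np.zeros_like(roi); roi2[200:222,228:304]=1
print("bar")
for b in blobs(roi2&(S<60)&(V>130),20):
    ys,xs=np.where(b[3]); r=cv2.minAreaRect(np.c_[xs,ys].astype(np.float32)); print(b[0],b[1],r,ray(d,b[1],.113))
# heights from depth
def pt(u,v):
    z=d["range_z"][v,u]; return d["R"].T@(np.linalg.inv(d["mtx"])@np.array([u,v,1.])*z-d["t"])
for u,v in[(287,181),(241,187),(268,211),(250,213),(285,209),(338,208),(342,175),(268,150)]: print((u,v),pt(u,v).round(3))
big=cv2.resize(p[130:230,210:360],None,fx=5,fy=5,interpolation=cv2.INTER_CUBIC); cv2.imwrite("pics/c1.png",big[:,:,::-1])
E
```

```text
red
31 [240.93548387 186.32258065] [0.58502043 0.02096068 0.142     ]
light
216 [253.875      192.29166667] [230 172  66  28] [ 0.56074442 -0.02910031  0.142     ] 1.4919
5 [295. 174.] [295 172   1   5] [ 0.63008574 -0.19059777  0.142     ] 1.4970113
38 [286.76315789 181.02631579] [284 178   7   7] [ 0.60289998 -0.15780758  0.142     ] 1.480331
29 [271.4137931  182.93103448] [269 180   6   7] [ 0.59640253 -0.09798341  0.142     ] 1.4804744
30 [256.36666667 184.63333333] [254 182   6   6] [ 0.59067645 -0.03929165  0.142     ] 1.4817365
5 [269. 199.] [267 199   5   1] [ 0.53359998 -0.0872595   0.142     ] 1.5754315
4 [277.5 198. ] [276 198   4   1] [ 0.53698319 -0.12021772  0.142     ] 1.5754756
bar
306 [267.05228758 210.6503268 ] ((266.9583435058594, 210.639404296875), (5.310917377471924, 56.77714538574219), 83.41805267333984) [ 0.49075865 -0.07982151  0.113     ]
(287, 181) [ 0.603 -0.158  0.145]
(241, 187) [0.582 0.021 0.145]
(268, 211) [ 0.489 -0.083  0.116]
(250, 213) [ 0.482 -0.013  0.118]
(285, 209) [ 0.496 -0.15   0.116]
(338, 208) [ 0.505 -0.379  0.016]
(342, 175) [ 0.624 -0.374  0.135]
(268, 150) [ 0.731 -0.088  0.128]
```

View pics/c1.png

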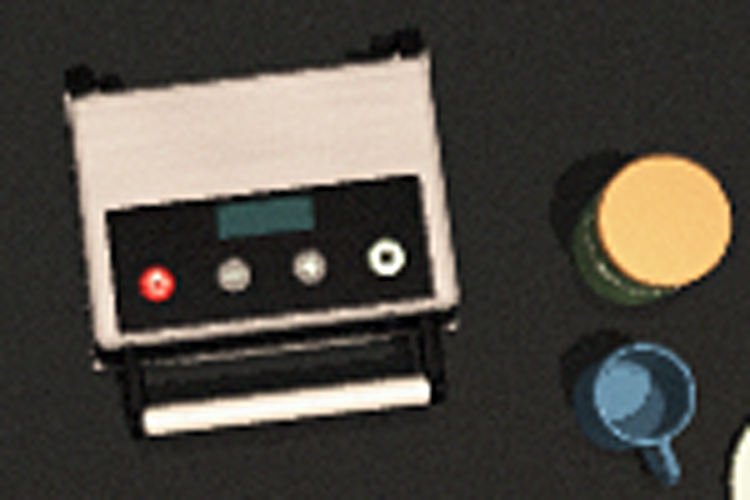

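The four keys are 60 mm apart on a line (180 mm end to end), at yaw of about 0.10 rad. The measured bar centre (0.491,-0.080) matches the keys' middle minus 103 mm. Depth heights of 0.145 and 0.117 agree with the given 0.142 and 0.119. Next I work out the move to hover above the white key.

```bash
cat >> h.py <<'E'
from scipy.spatial.transform import Rotation as Ro
from scipy.linalg import logm
YAW=.10
def down(yaw): # tool y along heading yaw, z down
    y=np.array([np.cos(yaw),np.sin(yaw),0]); z=np.array([0,0,-1.]); return np.c_[np.cross(y,z),y,z]
def plan(p,R=None):
    """constant body twist to target in row units (total); also state"""
    from cell import arm
    s=arm.observe(); T=np.eye(4); T[:3,:3]=Ro.from_rotvec(s["ee_rot"]).as_matrix(); T[:3,3]=s["position"]
    G=np.eye(4); G[:3,:3]=down(YAW) if R is None else R; G[:3,3]=p
    L=np.real(logm(np.linalg.inv(T)@G)); w=[L[2,1],L[0,2],L[1,0]]
    print("t",round(s["clock"],2),"pos",np.round(s["position"],4),"F",np.round(s["force"],1),"w",round(s["width"],3),"q",np.round(s["joints"],2))
    print("tool x,y:",T[:3,0].round(3),T[:3,1].round(3))
    print("shift units",np.round(L[:3,3]/.025,2),"turn units",np.round(np.array(w)/.1,2))
E
python3 -c "
from h import *
plan([.603,-.158,.2])"
```

```text
t 0.1 pos [0.2529 0.571  0.226 ] F [ 0.6  0.1 -0. ] w 1.004 q [-1.26  0.44  0.02  1.57 -0.01  1.13 -0.08]
tool x,y: [-0.914  0.405 -0.   ] [ 0.405  0.914 -0.001]
shift units [-33.35  -6.04   1.05] turn units [-1.000e-02  1.000e-02  1.054e+01]
```

>>> carry_out --pt "0 -0.83 -0.15 0 0 0 0.26" --pt "0 -0.83 -0.15 0 0 0 0.26" --pt "0 -0.83 -0.15 0 0 0 0.26" --pt "0 -0.83 -0.15 0 0 0 0.26" --pt "0 -0.83 -0.15 0 0 0 0.26" --pt "0 -0.83 -0.15 0 0 0 0.26" --pt "0 -0.83 -0.15 0 0 0 0.26" --pt "0 -0.83 -0.15 0 0 0 0.26" --squeeze 20

```text
clock: 0.9
position: [0.3846, 0.4634, 0.2268]
ee_rot: [-0.969, -2.988, -0.0]
force: [-0.3, -0.7, 0.1]
width: 0.352
gripper_force: 0.0
```

>>> carry_out --pt "0 -0.83 -0.15 0 0 0 0.26" --pt "0 -0.83 -0.15 0 0 0 0.26" --pt "0 -0.83 -0.15 0 0 0 0.26" --pt "0 -0.83 -0.15 0 0 0 0.26" --pt "0 -0.83 -0.15 0 0 0 0.26" --pt "0 -0.83 -0.15 0 0 0 0.26" --pt "0 -0.83 -0.15 0 0 0 0.26" --pt "0 -0.83 -0.15 0 0 0 0.26"

```text
clock: 1.7
position: [0.4896, 0.3319, 0.2267]
ee_rot: [-1.274, -2.872, -0.0]
force: [0.4, 0.2, 0.5]
width: 0.008
gripper_force: 0.0
```

>>> carry_out --pt "0 -0.83 -0.15 0 0 0 0.26" --pt "0 -0.83 -0.15 0 0 0 0.26" --pt "0 -0.83 -0.15 0 0 0 0.26" --pt "0 -0.83 -0.15 0 0 0 0.26" --pt "0 -0.83 -0.15 0 0 0 0.26" --pt "0 -0.83 -0.15 0 0 0 0.26" --pt "0 -0.83 -0.15 0 0 0 0.26" --pt "0 -0.83 -0.15 0 0 0 0.26"

```text
clock: 2.5
position: [0.5652, 0.1815, 0.2267]
ee_rot: [1.565, 2.724, 0.0]
force: [-0.3, -0.0, -0.3]
width: 0.007
gripper_force: 0.0
```

```bash
python3 -c "
from h import *
plan([.603,-.158,.18])"
```

```text
t 2.5 pos [0.5652 0.1815 0.2267] F [-0.3 -0.  -0.3] w 0.007 q [-0.61  0.39  0.3   1.67 -0.12  1.1   0.25]
tool x,y: [-0.504  0.864  0.   ] [0.864 0.504 0.   ]
shift units [-13.48  -2.78   1.87] turn units [ 0.   -0.    4.28]
```

>>> carry_out --pt "0 -0.84 -0.17 0.05 0 0 0.27" --pt "0 -0.84 -0.17 0.05 0 0 0.27" --pt "0 -0.84 -0.17 0.05 0 0 0.27" --pt "0 -0.84 -0.17 0.05 0 0 0.27" --pt "0 -0.84 -0.17 0.05 0 0 0.27" --pt "0 -0.84 -0.17 0.05 0 0 0.27" --pt "0 -0.84 -0.17 0.05 0 0 0.27" --pt "0 -0.84 -0.17 0.05 0 0 0.27"

```text
clock: 3.3
position: [0.6048, 0.015, 0.2166]
ee_rot: [1.85, 2.539, 0.0]
force: [0.0, 0.4, -0.7]
width: 0.007
gripper_force: 0.0
```

>>> carry_out --pt "0 -0.84 -0.17 0.1 0 0 0.27" --pt "0 -0.84 -0.17 0.1 0 0 0.27" --pt "0 -0.84 -0.17 0.1 0 0 0.27" --pt "0 -0.84 -0.17 0.1 0 0 0.27" --pt "0 -0.84 -0.17 0.1 0 0 0.27" --pt "0 -0.84 -0.17 0.1 0 0 0.27" --pt "0 -0.84 -0.17 0.1 0 0 0.27" --pt "0 -0.84 -0.17 0.1 0 0 0.27"

```text
clock: 4.1
position: [0.6077, -0.156, 0.1964]
ee_rot: [-2.113, -2.325, 0.0]
force: [0.7, -0.2, 0.4]
width: 0.006
gripper_force: 0.0
```

>>> carry_out --pt "0 0 0 0 0 0 0" --pt "0 0 0 0 0 0 0"

```text
clock: 4.3
position: [0.6077, -0.155, 0.1965]
ee_rot: [-2.111, -2.326, 0.0]
force: [0.3, 1.0, 0.6]
width: 0.005
gripper_force: 0.0
```

```bash
python3 - <<'E'
from h import *
from cell import arm
plan([.603,-.158,.142])
s=arm.observe(); d=arm.get_image("wrist"); p=d["pixels"]; cv2.imwrite("pics/w1.png",p[:,:,::-1])
T=np.eye(4); T[:3,:3]=Ro.from_rotvec(s["ee_rot"]).as_matrix(); T[:3,3]=s["position"]
C=np.linalg.inv(T@np.array(d["tool_from_camera"])); d["R"]=C[:3,:3]; d["t"]=C[:3,3]
np.savez("pics/w1.npz",pixels=p,range_z=d["range_z"],mtx=d["mtx"],R=d["R"],t=d["t"])
hsv=cv2.cvtColor(p,cv2.COLOR_RGB2HSV).astype(int); H,S,V=[hsv[...,i] for i in range(3)]
for n,m in(("red",((H<8)|(H>172))&(S>110)&(V>90)),("light",(S<60)&(V>110))):
    for b in blobs(m,150): print(n,b[0],b[1].round(0),b[2],ray(d,b[1],.142).round(4))
E
```

```text
t 4.3 pos [ 0.6077 -0.155   0.1965] F [0.3 1.  0.6] w 0.005 q [-0.14  0.48  0.46  1.63 -0.23  1.08  0.48]
tool x,y: [-0.096  0.995  0.   ] [ 0.995  0.096 -0.   ]
shift units [-0.1  -0.2   2.18] turn units [-0.   -0.   -0.03]
light 6887 [123. 110.] [ 94   0  56 230] [ 0.5083 -0.0931  0.142 ]
light 1674 [198. 107.] [188   0  19 225] [ 0.561 -0.086  0.142]
light 29868 [398. 117.] [330   0 150 252] [ 0.7038 -0.079   0.142 ]
light 1172 [248.  44.] [230  24  37  41] [ 0.5926 -0.042   0.142 ]
light 971 [248. 135.] [231 118  36  35] [ 0.5983 -0.1018  0.142 ]
light 707 [250. 212.] [233 196  39  42] [ 0.6053 -0.1604  0.142 ]
light 437 [ 13. 236.] [  0 220  28  31] [ 0.4189 -0.1989  0.142 ]
light 430 [497. 236.] [482 220  30  31] [ 0.8026 -0.1614  0.142 ]
light 563 [ 94. 264.] [ 54 260  85  11] [ 0.4824 -0.2177  0.142 ]
light 774 [ 19. 293.] [  0 278  41  31] [ 0.4178 -0.2516  0.142 ]
light 807 [491. 293.] [469 278  43  31] [ 0.8147 -0.2129  0.142 ]
light 6944 [195. 361.] [  0 341 353  43] [ 0.569  -0.3079  0.142 ]
light 484 [479. 376.] [452 369  55  15] [ 0.8309 -0.2997  0.142 ]
```

View pics/w1.png

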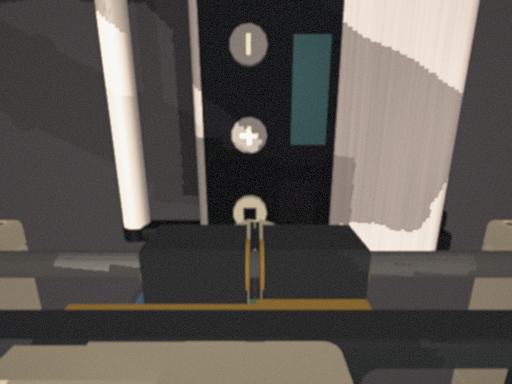

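The wrist view shows minus at (248,44), plus at (248,135), white at (250,212) and the bar at left. All are within 3 mm of the top-view fix, so I lower over white.

>>> carry_out --pt "0 -0.18 -0.18 0 0 0 0" --pt "0 0 0 0.7 0 0 0" --pt "0 0 0 0.7 0 0 0" --pt "0 0 0 0.6 0 0 0" --pt "0 0 0 0 0 0 0"

```text
clock: 4.85
position: [0.6026, -0.158, 0.1449]
ee_rot: [-2.106, -2.327, 0.002]
force: [0.4, 0.6, 0.1]
width: 0.007
gripper_force: 0.0
```

>>> carry_out --pt "0 0 0 0.1 0 0 0" --pt "0 0 0 0.1 0 0 0" --pt "0 0 0 0.1 0 0 0" --pt "0 0 0 0 0 0 0"

```text
clock: 5.25
position: [0.6045, -0.1592, 0.1397]
ee_rot: [2.109, 2.327, 0.001]
force: [0.0, 0.2, 2.4]
width: 0.005
gripper_force: 1.4
```

>>> carry_out --pt "0 0 0 0.1 0 0 0" --pt "0 0 0 0.1 0 0 0" --pt "0 0 0 0.1 0 0 0" --pt "0 0 0 0 0 0 0"

```text
clock: 5.65
position: [0.6047, -0.1593, 0.1365]
ee_rot: [2.109, 2.326, 0.006]
force: [-14.1, 6.3, 43.6]
width: 0.005
gripper_force: 21.9
```

>>> carry_out --pt "0 0 0 -0.3 0 0 0" --pt "0 0 0 -0.7 0 0 0" --pt "0 0 0 -0.6 0 0 0" --pt "0 0 0 0 0 0 0"

```text
clock: 6.05
position: [0.6049, -0.1597, 0.1735]
ee_rot: [2.108, 2.325, 0.003]
force: [-0.1, -0.5, 0.7]
width: 0.004
gripper_force: 0.0
```

>>> carry_out --pt "0 0.9 0 0 0 0 0" --pt "0 0.9 0 0 0 0 0" --pt "0 0.9 0 0 0 0 0" --pt "0 0.9 0 0 0 0 0" --pt "0 0.9 0 0 0 0 0" --pt "0 0.9 0 0 0 0 0" --pt "0 0.9 0 0 0 0 0" --pt "0 0.85 0 0 0 0 0"

```text
clock: 6.85
position: [0.5857, 0.0197, 0.1706]
ee_rot: [-2.109, -2.327, 0.002]
force: [-0.6, 0.4, -0.0]
width: 0.004
gripper_force: 0.0
```

>>> carry_out --pt "0 0 0 0 0 0 0" --pt "0 0 0 0 0 0 0"

```text
clock: 7.05
position: [0.586, 0.0187, 0.1709]
ee_rot: [-2.109, -2.328, 0.002]
force: [0.0, -0.1, 0.0]
width: 0.002
gripper_force: 0.0
```

```bash
python3 - <<'E'
from h import *
from cell import arm
plan([.586,.019,.142])
s=arm.observe(); d=arm.get_image("wrist"); p=d["pixels"]
T=np.eye(4); T[:3,:3]=Ro.from_rotvec(s["ee_rot"]).as_matrix(); T[:3,3]=s["position"]
C=np.linalg.inv(T@np.array(d["tool_from_camera"])); d["R"]=C[:3,:3]; d["t"]=C[:3,3]
hsv=cv2.cvtColor(p,cv2.COLOR_RGB2HSV).astype(int); H,S,V=[hsv[...,i] for i in range(3)]
for b in blobs(((H<8)|(H>172))&(S>110)&(V>90),100): print(b[0],b[1].round(0),b[2],ray(d,b[1],.142).round(4))
E
```

```text
t 7.05 pos [0.586  0.0187 0.1709] F [ 0.  -0.1  0. ] w 0.002 q [-0.43  0.44  0.43  1.77 -0.22  0.98  0.18]
tool x,y: [-0.099  0.995 -0.   ] [ 0.995  0.099 -0.001]
shift units [0.01 0.   1.16] turn units [-0.01  0.   -0.01]
533 [255. 209.] [236 198  39  25] [0.5858 0.0246 0.142 ]
```

>>> carry_out --pt "0 0 0 0.6 0 0 0" --pt "0 0 0 0.5 0 0 0" --pt "0 0 0 0.1 0 0 0" --pt "0 0 0 0.1 0 0 0" --pt "0 0 0 0.1 0 0 0" --pt "0 0 0 0 0 0 0"

```text
clock: 7.7
position: [0.5863, 0.0179, 0.1374]
ee_rot: [2.111, 2.327, -0.0]
force: [-2.9, -2.2, 4.6]
width: 0.006
gripper_force: 2.4
```

>>> carry_out --pt "0 0 0 0.1 0 0 0" --pt "0 0 0 0 0 0 0"

```text
clock: 7.9
position: [0.5865, 0.0179, 0.1369]
ee_rot: [2.111, 2.326, 0.002]
force: [-10.4, -2.0, 25.3]
width: 0.005
gripper_force: 13.2
```

>>> carry_out --pt "0 0 0 -0.3 0 0 0" --pt "0 0 0 -0.8 0 0 0" --pt "0 0 0 -0.8 0 0 0" --pt "0 0 0 -0.5 0 0 0" --pt "0.55 0 0 0 0 0 0"

```text
clock: 8.4
position: [0.5877, 0.0188, 0.196]
ee_rot: [2.109, 2.326, 0.005]
force: [0.1, 0.2, -0.1]
width: 0.051
gripper_force: 0.0
```

>>> carry_out --pt "0.55 -0.58 -0.7 0 0 0 0" --pt "0.55 -0.58 -0.7 0 0 0 0" --pt "0.55 -0.58 -0.7 0 0 0 0" --pt "0.55 -0.58 -0.7 0 0 0 0" --pt "0.55 -0.58 -0.7 0 0 0 0" --pt "0.55 -0.58 -0.7 0 0 0 0" --pt "0.55 0 0 0 0 0 0" --pt "0.55 0 0 0 0 0 0"

```text
clock: 9.2
position: [0.4903, -0.078, 0.1938]
ee_rot: [-2.111, -2.326, -0.0]
force: [0.1, 0.5, -0.4]
width: 0.551
gripper_force: 0.0
```

```bash
python3 - <<'E'
from h import *
from cell import arm
plan([.491,-.079,.091])
s=arm.observe(); d=arm.get_image("wrist"); p=d["pixels"]; cv2.imwrite("pics/w2.png",p[:,:,::-1])
T=np.eye(4); T[:3,:3]=Ro.from_rotvec(s["ee_rot"]).as_matrix(); T[:3,3]=s["position"]
C=np.linalg.inv(T@np.array(d["tool_from_camera"])); d["R"]=C[:3,:3]; d["t"]=C[:3,3]
hsv=cv2.cvtColor(p,cv2.COLOR_RGB2HSV).astype(int); H,S,V=[hsv[...,i] for i in range(3)]
for b in blobs((S<60)&(V>110),500):
    print(b[0],b[1].round(0),b[2])
    if b[2][2]<90: # edges of bar, per row
        for v in range(b[2][1]+5,b[2][1]+b[2][3]-5,40):
            u=np.where(b[3][v])[0]; print("  ",v,u.min(),u.max(),ray(d,(u.mean(),v),.108).round(4))
E
```

```text
t 9.2 pos [ 0.4903 -0.078   0.1938] F [ 0.1  0.5 -0.4] w 0.551 q [-0.33  0.27  0.48  1.95 -0.15  0.95  0.32]
tool x,y: [-0.097  0.995  0.   ] [ 0.995  0.097 -0.   ]
shift units [-0.04  0.02  4.11] turn units [-0.   -0.   -0.03]
14884 [432. 114.] [300   8 212 244]
5062 [257. 153.] [243  59  29 193]
   64 243 270 [0.4819 0.0276 0.108 ]
   104 243 270 [ 0.4849 -0.0021  0.108 ]
   144 244 270 [ 0.4885 -0.034   0.108 ]
   184 245 269 [ 0.492  -0.0684  0.108 ]
   224 245 269 [ 0.4957 -0.1054  0.108 ]
834 [396. 173.] [380 158  34  32]
   163 385 410 [ 0.6093 -0.0383  0.108 ]
690 [257. 290.] [245 276  25  29]
   281 245 269 [ 0.5015 -0.1634  0.108 ]
1197 [483. 292.] [457 277  55  33]
   282 460 511 [ 0.7173 -0.1434  0.108 ]
746 [ 18. 293.] [  0 278  41  31]
   283 0 35 [ 0.2741 -0.1878  0.108 ]
7111 [195. 361.] [  0 341 353  43]
500 [478. 376.] [452 369  55  15]
   374 454 505 [ 0.747  -0.2517  0.108 ]
```

View pics/w2.png

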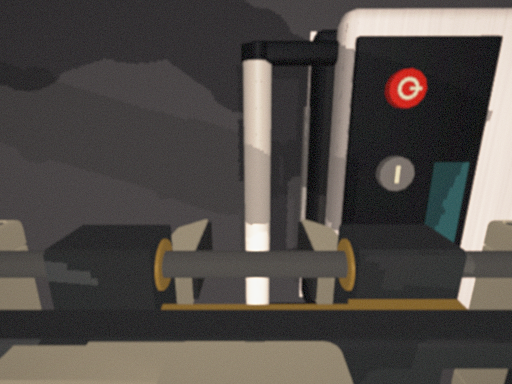

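The wrist view shows the bar at (257,60–305), centred between the two open fingers (inner faces near 205 and 300). The right finger lies over the gap before the lid. I go down and grip.

>>> carry_out --pt "0.55 0 0.08 0.5 0 0 0" --pt "0.55 0 0 0.5 0 0 0" --pt "0.55 0 0 0.5 0 0 0" --pt "0.55 0 0 0.5 0 0 0" --pt "0.55 0 0 0.5 0 0 0" --pt "0.55 0 0 0.5 0 0 0" --pt "0.55 0 0 0.5 0 0 0" --pt "0.55 0 0 0.5 0 0 0"

```text
clock: 10.05
position: [0.4925, -0.078, 0.0932]
ee_rot: [2.11, 2.327, 0.0]
force: [0.1, 0.3, -0.1]
width: 0.549
gripper_force: 0.0
```

>>> carry_out --pt "0 0 0 0 0 0 0" --pt "0 0 0 0 0 0 0" --pt "0 0 0 0 0 0 0" --pt "0 0 0 0 0 0 0" --pt "0 0 0 0 0 0 0" --pt "0 0 0 0 0 0 0" --pt "0 0 0 0 0 0 0" --pt "0 0 0 0 0 0 0" --squeeze 30

```text
clock: 10.85
position: [0.4927, -0.078, 0.0947]
ee_rot: [2.11, 2.327, 0.001]
force: [-1.9, -0.5, 5.5]
width: 0.231
gripper_force: 30.0
```

Gripped: the width is 21 mm, matching the 22 mm bar. I raise it along the hinge arc.

>>> carry_out --pt "0 0 0.02 -0.25 0 0 0" --pt "0 0 0.03 -0.27 0 0 0" --pt "0 0 0.07 -0.51 0 0 0" --pt "0 0 0.1 -0.51 0 0 0" --pt "0 0 0.12 -0.51 0 0 0" --pt "0 0 0.15 -0.5 0 0 0" --pt "0 0 0.17 -0.49 0 0 0" --pt "0 0 0.2 -0.48 0 0 0" --squeeze 40

```text
clock: 11.65
position: [0.5124, -0.076, 0.1825]
ee_rot: [-2.109, -2.326, 0.003]
force: [-0.6, -0.7, -5.0]
width: 0.223
gripper_force: 40.0
```

```bash
python3 -c "
from h import *
plan([.4927+.99*.0903,-.078+.1*.0903,.277])"
```

```text
t 11.65 pos [ 0.5124 -0.076   0.1825] F [-0.6 -0.7 -5. ] w 0.223 q [-0.32  0.32  0.47  1.92 -0.18  0.95  0.33]
tool x,y: [-0.097  0.995  0.   ] [ 0.995  0.097 -0.003]
shift units [ 0.01  2.79 -3.79] turn units [-0.03 -0.   -0.02]
```

>>> carry_out --pt "0 0 0.22 -0.47 0 0 0" --pt "0 0 0.24 -0.46 0 0 0" --pt "0 0 0.26 -0.45 0 0 0" --pt "0 0 0.29 -0.43 0 0 0" --pt "0 0 0.31 -0.42 0 0 0" --pt "0 0 0.33 -0.4 0 0 0" --pt "0 0 0.35 -0.39 0 0 0" --pt "0 0 0.37 -0.37 0 0 0"

```text
clock: 12.45
position: [0.5652, -0.0707, 0.267]
ee_rot: [-2.104, -2.316, 0.014]
force: [-32.7, 1.2, 23.6]
width: 0.225
gripper_force: 40.0
```

>>> carry_out --pt "0 0 0.18 -0.18 0 0 0" --pt "0 0 0.1 -0.08 0 0 0" --pt "0 0 0 0 0 0 0" --pt "0 0 0 0 0 0 0" --pt "0 0 0 0 0 0 0"

```text
clock: 12.95
position: [0.5719, -0.07, 0.2743]
ee_rot: [-2.104, -2.316, 0.013]
force: [-33.8, 1.5, 26.5]
width: 0.227
gripper_force: 40.0
```

```bash
python3 - <<'E'
from h import *
from cell import arm
plan([.4927+.99*.0903,-.078+.1*.0903,.277])
d=arm.get_image("scene"); cv2.imwrite("pics/s2.png",cv2.resize(d["pixels"][130:270,150:330],None,fx=4,fy=4)[:,:,::-1])
E
```

```text
t 12.95 pos [ 0.5719 -0.07    0.2743] F [-33.8   1.5  26.5] w 0.227 q [-0.33  0.34  0.49  1.64 -0.17  1.21  0.3 ]
tool x,y: [-0.096  0.995  0.004] [ 0.995  0.096 -0.014]
shift units [ 0.    0.41 -0.11] turn units [-0.14 -0.04 -0.04]
```

View pics/s2.png

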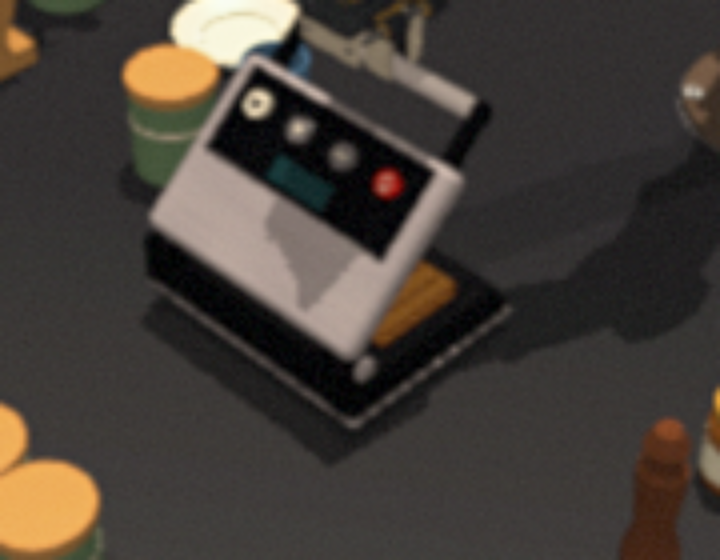

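The scene crop shows the lid raised, the bar in the fingers (near (400,60)), the sandwiches in place, and the mug and canister unmoved. There is a radial push of about 43 N outward from the hinge, so I relax it and then check the lid's slope with depth.

>>> carry_out --pt "0 0 -0.06 -0.06 0 0 0" --pt "0 0 -0.06 -0.06 0 0 0" --pt "0 0 0 0 0 0 0" --pt "0 0 0 0 0 0 0"

```text
clock: 13.4
position: [0.5738, -0.0699, 0.2766]
ee_rot: [-2.108, -2.323, 0.005]
force: [-10.3, 0.0, 4.8]
width: 0.23
gripper_force: 40.0
```

```bash
python3 - <<'E'
from h import *
from cell import arm
plan([.4927+.99*.0903,-.078+.1*.0903,.277])
d=arm.get_image("scene"); p=d["pixels"]; Z=d["range_z"]
# lid steel/panel region in full image (crop/4 + offset)
poly=np.array([[215,155],[435,180],[355,345],[165,215]])/4+[150,130]
m=np.zeros(Z.shape,np.uint8); cv2.fillConvexPoly(m,cv2.convexHull(poly.astype(np.int32)),1); m=cv2.erode(m,np.ones((5,5)))
v,u=np.where((m>0)&(Z>0)); P=(np.linalg.inv(d["mtx"])@np.c_[u,v,np.ones(len(u))].T*Z[v,u]).T-d["t"]; P=P@d["R"]
c=np.median(P,0)
for _ in range(3):
    n=np.linalg.svd(P-P.mean(0),full_matrices=False)[2][2]; r=(P-P.mean(0))@n; P=P[abs(r)<2.5*r.std()+.001]
n*=np.sign(n[2]); print("normal",n.round(3),"angle",np.arccos(n[2]).round(3),"rms",r.std().round(4),len(P),P.mean(0).round(3))
E
```

```text
t 13.4 pos [ 0.5738 -0.0699  0.2766] F [-10.3   0.    4.8] w 0.23 q [-0.33  0.34  0.49  1.64 -0.17  1.21  0.3 ]
tool x,y: [-0.097  0.995  0.001] [ 0.995  0.097 -0.005]
shift units [ 0.    0.33 -0.02] turn units [-0.05 -0.01 -0.03]
normal [0.707 0.068 0.704] angle 0.79 rms 0.0036 1366 [ 0.719 -0.026  0.178]
```

Depth puts the lid at 0.79 rad and the force is low. I hold still, then hand in.

>>> carry_out --pt "0 0 0 0 0 0 0" --pt "0 0 0 0 0 0 0" --pt "0 0 0 0 0 0 0" --pt "0 0 0 0 0 0 0" --pt "0 0 0 0 0 0 0" --pt "0 0 0 0 0 0 0" --pt "0 0 0 0 0 0 0" --pt "0 0 0 0 0 0 0"

```text
clock: 14.25
position: [0.5738, -0.0698, 0.2765]
ee_rot: [-2.108, -2.323, 0.005]
force: [-11.2, -0.3, 5.6]
width: 0.231
gripper_force: 40.0
```

```bash
python3 -c "
from cell import arm
s=arm.observe(); print(s['position'],s['force'],s['gripper_force']); print(arm.sign_off())"
```

```text
[ 0.57377349 -0.06981829  0.27653457] [-11.17807825  -0.28592611   5.59507873] 39.99371945858002
the job is handed in; nothing more can be done
None
```

I pressed the stop key and then the power key with the lid closed, raised the lid to about 45° (0.79 rad measured) and handed in with the gripper still holding the handle; no verdict came back.

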